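# Set the banding wheel's speed dial to its index tab, then switch it on

## Robot

A 6-joint arm with a two-finger parallel gripper is mounted at the origin on the work surface; the furniture and walls round the work are solid. World frame = base frame: x ahead of the robot, y to its left, z up, the work surface at z = 0. Lengths are in m, angles in rad, forces in N, time in s.
With the tool pointing down it reaches from about 0.3 to 0.875 m from the base axis. Payload 4.2 kg.
Tool frame: the origin (TCP) lies midway between the tips of the shut fingers; the grasp point (between the pads) lies 19 mm behind it; z points along the fingers, y is the line along which they close (so a half turn about z gives the same grasp; the last joint's range is limited). The gripper opens to 85 mm and grips with 20 to 120 N. Pads are 22 mm wide; open, the fingers measure 114 mm over their backs; the gripper's body (76 mm by 85 mm) begins 54 mm behind the grasp point. The pads swing forward as they close: fully open they stand 13 mm farther back than shut.
Start: joints at [1.087, 0.32, 1.565, -0, 1.257, -0.02], TCP at [0.257, 0.514, 0.231] pointing down, gripper open.
Joint ranges: [-3.11, 3.11], [-0.84, 2.01], [0.21, 2.61], [-1.34, 4.49], [0.05, 2.63], [-2.56, 2.56]. Speed limits (rad/s): [2.57, 2.57, 3.14, 3.14, 3.14, 3.14].

## Interface

Orientations are given as a 3x3 rotation matrix whose columns are the frame's x, y, z axes.
In Python, from workcell import bot gives the robot as it stands.
- The arm moves only by the tool carry_out, never from a script. Its argument "deltas" is a list of rows, each a list of 5 numbers: the finger opening in mm, from 0 to 85.4, then the shift along the tool's x, y, z in units of 40 mm (1.0 is 40 mm), then the turn about the tool's z in units of 6 degrees (1.0 is 6 degrees). In form: [[gripper, x, y, z, turn], ...]. A call has 1 to 8 rows; each row shifts and turns the commanded pose from where the row before left it, along the tool's axes as they then stand; what a row does not reach is not made up. A row lasts 1/12 s, in which the tool goes at most 41.7 mm and 7.16 degrees, less where a joint would pass 70% of its speed; a pose out of reach is approached as far as the arm can. A call is refused whole if a number of a shift passes 1 or a number of a turn 1, either way. A call with a gripper value outside its range is refused whole. The fingers move at their own pace and stop on an object; "squeeze" is the grip in N (left out, the last holds). Time passes only in rows, so rows that do not move let the fingers close. It gives the time, the measured TCP pose, the force, the opening and the grip force at its end, in the units of the state.
- bot.observe(): the state, without advancing time (a new reading comes with each control period).
- bot.grab_frame(name): name is "side" or "top" or "wrist"; returns the picture (384x512x3 uint8, blue, green, red); there is no depth.
- bot.camera_info(name): a dict with "intrinsics" (3x3 intrinsics, pixels), "dist_coeffs" ([k1, k2, p1, p2, k3] as OpenCV has them; the pictures are not rectified), "R" (3x3) and "t" (3): a world point X has camera coordinates R X + t. Camera axes: x right, y down, z forward; pixel columns grow to the right and rows downward; lengths in m; the calibration is good to about 2 mm. A picture is of the moment at which its call begins: read the wrist's pose just before it. camera_info takes no time and is no camera call; for the wrist camera it gives the pose at the moment of the call.
- bot.hand_in(): hands the job in; it is judged then, once.
The state is a dict: "time": time; "qpos": joint angles; "dq": joint speeds; "joint_torque": joint torques, N m; "tool_pos": TCP position; "eef_rot": TCP orientation; "wrist_force": force on the tool from outside, world axes, zero at the start; "moment": the same for the moment, N m; "opening": finger opening in m; "gripper_force": force on a finger pad.
Only numpy, scipy, OpenCV 4.12 (cv2) and the standard library are available. Lean on these libraries where they do the work, as an engineer would, in place of code of your own. Each camera call takes 0.05 s, during which the arm holds its last target. There are 200 camera calls.

## Task

Get the motor-driven banding wheel ready to decorate the bowl that stands on it. With its toggle still off, turn the black speed dial clockwise (seen from above; its cap is worn and has play) until its pointer points straight at the raised tab of the dark steel index collar round it, then flip the toggle fully over to its on side, the side marked with a straight raised bar. Do not shift the index collar or the bowl, leave the jar and the mug alone, and let go of everything.

Things in the scene. Friction and masses are not known exactly. Their poses are not given: they have to be found in the camera images.
- unit: Banding wheel, fixed to the table: a grey housing 170 (x) x 400 (y) x 60 high (mm). Origin at the centre of its underside; its front faces its -x. On its top, in its frame: speed dial with axis at (0,-125), toggle at (0,0), round wheel head (diameter 150, top at z 78) at (0,125). An aluminium plate lies under the dial and toggle.
- dial_grip (a point): On the dial's vertical axis at grip height, 36 mm above the housing top. The dial's black fluted round cap is 50 mm in diameter, 14 to 52 mm above the housing top, over its 76 mm skirt (up to 12 mm), which carries the pointer. The collar (112 mm outside) is 6 mm high, its tab 12: keep fingertips 15 mm above the housing.
- dial_pointer (a point): Tip of the dial's pointer, a small 6 mm wide nose on the skirt with a white line, 44 mm from the dial's axis, 10 mm above the housing top. Its x axis points outward from the dial's axis, z up.
- index_tab (a point): Inner end of the dark steel index collar's only raised tab (7 mm wide, 12 mm long, 12 mm high), 46 mm from the dial's axis. Its x axis points outward from the dial's axis, z up. The collar stays put unless it is pushed hard.
- dial (a joint): Pointer angle, rad, 0 to 5 between hard stops; grows clockwise from above; pointer direction = 2.5 - value (counterclockwise from the unit's x). Friction 0.15 N m; stays put. Starts at 0.2 to 0.8. The cap has 0.4 rad of play: turned either way, it moves freely by an unknown part of that before the pointer follows.
- index_collar (a joint): Angle of the index collar, rad, with the same zero and sense as the dial: the pointer points at the tab where both values are equal. It starts between 2.6 and 4.0 and cannot be reached counterclockwise, past the stops; friction 1.5 N m.
- toggle (a joint): Toggle angle, rad: 0 = off, leaning to the unit's -x (side marked with a small raised ring); 1.0 = on, leaning to its +x (straight raised bar). Hinge along the unit's y, 73 mm above the table at the unit's (0,0). It is top-heavy and drops over to the nearer stop: leaving the stop takes about 1.5 N at the tip, less towards 0.5 (upright), past which it falls over by itself.
- toggle_tip (a point): Centre of the steel ball (28 mm diameter) at the end of the toggle, a 12 mm thick steel rod; 85 mm from its hinge. Leans 0.5 rad either way from vertical.
- bowl: White bisque bowl, 96 mm diameter, 31 mm high, standing loose on the wheel head. Origin at the centre of its underside, z up.
- jar: Clip-top jar, 78 x 72 x 103 mm, on the table to the right of the wheel; leave it alone. Origin at the centre of its underside.
- mug: White bisque mug, 77 x 104 x 79 mm, on the table to the left of the wheel; leave it alone. Origin at the centre of its underside.
Things that resemble listed ones, but are neither listed nor needed, are in the scene too. Several things have the shape of the bowl; the one meant has the colours described above.

How it is judged:
By the outcome, as a careful person would: the job done as asked, in the order asked, and still so for the second after the job is handed in, with the robot touching nothing.
It also fails if it takes over 64 s, if anything falls off the work surface, if the arm or the gripper's body presses on something with over 40 N, if the wrist force passes 120 N, or if a joint passes its speed limit or range.

## Working session

There is one attempt and no reset: what is moved stays moved. The work goes in short steps, Python scripts to look and compute and a tool call to move; the robot and the scene stay as the last step left them, time stands still between calls to the robot, and variables do not carry over. Pictures are saved under pics/ and viewed, at most 10 in all, crops included, and the job is handed in when it is done.

Besides the shell and the picture viewer there is one more tool, called after "Request:" by a JSON object that holds its "name" and its "arguments", one argument or row to a line. carry_out: Moves the arm, as the interface text tells. Its arguments: {"type":"object","properties":{"deltas":{"type":"array","items":{"type":"array","items":{"type":"number"}}},"squeeze":{"type":"number"}},"required":["deltas"]}

```bash
mkdir -p pics
cat > h.py <<'E'
import numpy as np, cv2
from workcell import bot
def ray(ci,px):
    K=np.array(ci['intrinsics']);d=np.array(ci['dist_coeffs']);R=np.array(ci['R']);t=np.array(ci['t']).ravel()
    u=cv2.undistortPoints(np.array([[px]],float),K,d)[0,0]
    return -R.T@t, R.T@np.array([u[0],u[1],1.])
def onz(ci,px,z):
    o,v=ray(ci,px); return o+v*(z-o[2])/v[2]
def proj(ci,X):
    K=np.array(ci['intrinsics']);d=np.array(ci['dist_coeffs'])
    return cv2.projectPoints(np.array(X,float).reshape(-1,1,3),cv2.Rodrigues(np.array(ci['R']))[0],np.array(ci['t'],float).reshape(3,1),K,d)[0][:,0]
E
python3 - <<'E'
from h import *
for n in ('top','side'):
    im=bot.grab_frame(n); cv2.imwrite(f'pics/{n}0.png',im); 
    ci=bot.camera_info(n); print(n, -np.array(ci['R']).T@np.array(ci['t']).ravel(), np.array(ci['R'])[2])
s=bot.observe(); print(s['tool_pos'],s['eef_rot'],s['opening'],s['time'])
E
```

```text
top [ 0.37823894 -0.02268096  1.61224887] [ 0.11955826 -0.00260731 -0.99282376]
side [ 0.6217103  -1.33738995  1.12810836] [-0.03595138  0.79352457 -0.60747532]
[0.25701204 0.51387871 0.23056129] [[-8.94384400e-01  4.47298574e-01 -7.28947799e-04]
 [ 4.47299168e-01  8.94383264e-01 -1.42532136e-03]
 [ 1.44145002e-05 -1.60084293e-03 -9.99998719e-01]] 0.08549646141605395 0.1
```

View pics/top0.png

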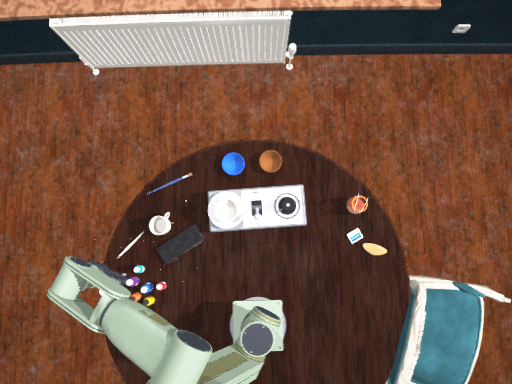

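View pics/side0.png

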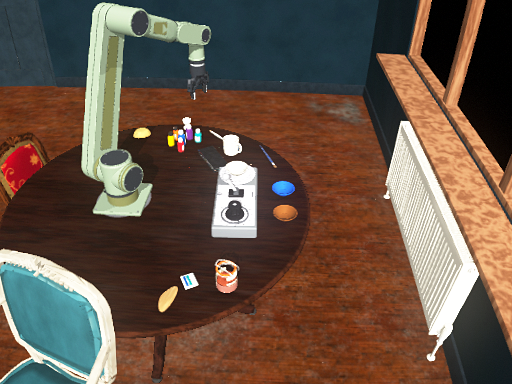

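The unit lies around (257,208) in the top view, with the dial at (287,205), the toggle at about (257,210) and the bowl at (225,210). I'll measure the housing and dial and crop an enlarged view.

Run:
```python
from h import *
im=cv2.imread('pics/top0.png'); ci=bot.camera_info('top')
h=cv2.cvtColor(im,cv2.COLOR_BGR2HSV)
m=((h[...,2]>120)&(h[...,1]<60)).astype(np.uint8)*255
m[:180]=0;m[235:]=0;m[:,:200]=0;m[:,315:]=0
c=max(cv2.findContours(cv2.morphologyEx(m,cv2.MORPH_OPEN,np.ones((3,3))),0,2)[0],key=cv2.contourArea)
r=cv2.minAreaRect(c); b=cv2.boxPoints(r); P=np.array([onz(ci,p,.06) for p in b]); print(b.round(1).tolist(),P.round(3).tolist())
print([np.linalg.norm(P[i]-P[i-1]).round(3) for i in range(4)],P.mean(0))
for p in [(287.5,205.5)]: print(onz(ci,p,.112))
cv2.imwrite('pics/c1.png',cv2.resize(im[175:240,200:315],None,fx=6,fy=6,interpolation=cv2.INTER_CUBIC))
```

```text
[[206.3000030517578, 190.60000610351562], [303.70001220703125, 183.6999969482422], [306.6000061035156, 224.89999389648438], [209.1999969482422, 231.8000030517578]] [[0.559, 0.2, 0.06], [0.58, -0.205, 0.06], [0.409, -0.211, 0.06], [0.389, 0.189, 0.06]]
[np.float64(0.17), np.float64(0.405), np.float64(0.171), np.float64(0.4)] [ 0.48429863 -0.00665407  0.06      ]
[ 0.48650004 -0.13093452  0.112     ]
```

View pics/c1.png

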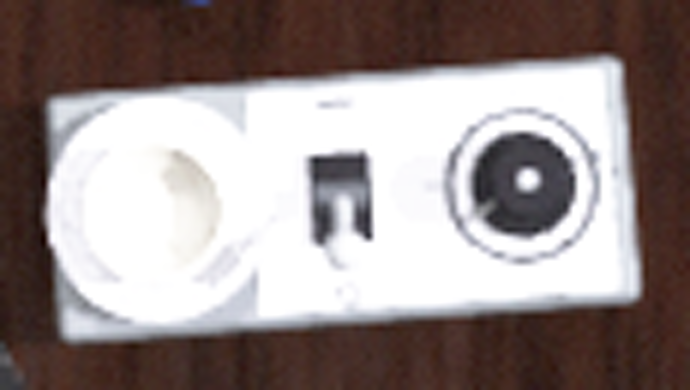

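The pointer is near (485,210) in the crop, towards the lower left of the dial centre (525,185), so its value is about 0.4. The toggle leans to -x, which is off. The tab isn't visible from here, so I'll move over the dial for a wrist view.

Request:
{"name": "carry_out", "arguments": {
  "deltas": [
    [85,0,0,-0.5,0],
    [85,-0.6,-0.6,-0.2,0],
    [85,-0.62,-0.6,-0.1,0],
    [85,-0.62,-0.6,0,0],
    [85,-0.62,-0.6,0,0],
    [85,-0.62,-0.6,0,0],
    [85,-0.62,-0.6,0,0],
    [85,-0.62,-0.6,0,0]
  ]
}}

```text
time: 0.77
tool_pos: [0.3366, 0.285, 0.263]
eef_rot: [[-0.895, 0.447, -0.0], [0.447, 0.895, -0.0], [0.0, -0.0, -1.0]]
wrist_force: [0.2, 0.0, 0.7]
opening: 0.0854
gripper_force: 0.0
```

Request:
{"name": "carry_out", "arguments": {
  "deltas": [
    [85,-0.62,-0.6,0,0],
    [85,-0.62,-0.6,0,0],
    [85,-0.62,-0.6,0,0],
    [85,-0.62,-0.6,0,0],
    [85,-0.62,-0.6,0,0],
    [85,-0.62,-0.6,0,0],
    [85,-0.62,-0.6,0,0],
    [85,0,0,0,0]
  ]
}}

```text
time: 1.43
tool_pos: [0.418, 0.0542, 0.2631]
eef_rot: [[-0.892, 0.453, 0.001], [0.453, 0.892, -0.003], [-0.002, -0.002, -1.0]]
wrist_force: [0.8, 0.5, -0.4]
opening: 0.0851
gripper_force: 0.0
```

Run:
```python
from h import *
s=bot.observe(); print(s['tool_pos'],s['qpos'],s['time'],s['eef_rot'])
ci=bot.camera_info('wrist');im=bot.grab_frame('wrist'); print(-np.array(ci['R']).T@np.array(ci['t']).ravel(), np.array(ci['R']))
print(proj(ci,[(.489,-.131,.112),(.484,-.007,.073)]))
cv2.imwrite('pics/w1.png',im)
```

```text
[0.41803437 0.05416558 0.26306943] [ 0.10366762  0.05300145  1.82443969 -0.00291432  1.26382941 -0.99650816] 1.4333 [[-8.91685295e-01  4.52655457e-01  6.09069978e-04]
 [ 4.52652372e-01  8.91682891e-01 -2.72971297e-03]
 [-1.77871675e-03 -2.15834795e-03 -9.99996089e-01]]
[0.3439981  0.09329288 0.40547217] [[ 0.45230071  0.89185722 -0.00384255]
 [ 0.84360001 -0.42642124  0.32634942]
 [ 0.28941854 -0.15084965 -0.94524139]]
[[128.520358   299.42248732]
 [228.68854254 233.80456549]]
```

View pics/w1.png

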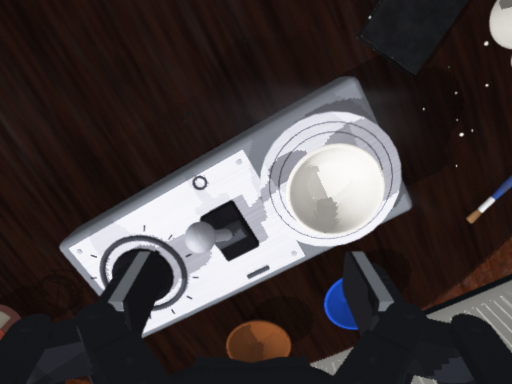

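The wrist view shows the dial at about (143,272) with a finger in front of it, the toggle ball at (200,237) and the bowl at (335,190). I'll shift so the dial is central.

Request:
{"name": "carry_out", "arguments": {
  "deltas": [
    [85,-0.51,-0.56,0,0],
    [85,-0.51,-0.56,0,0],
    [85,-0.51,-0.56,0,0],
    [85,-0.51,-0.56,0,0],
    [85,-0.51,-0.56,0,0],
    [85,-0.51,-0.56,0,0],
    [85,0,0,0,0],
    [85,0,0,0,0]
  ]
}}

```text
time: 2.15
tool_pos: [0.4661, -0.1159, 0.2627]
eef_rot: [[-0.894, 0.448, -0.001], [0.448, 0.894, 0.001], [0.002, 0.001, -1.0]]
wrist_force: [-0.1, 0.7, 0.3]
opening: 0.0853
gripper_force: 0.0
```

Run:
```python
from h import *
ci=bot.camera_info('wrist');im=bot.grab_frame('wrist')
s=bot.observe(); print(s['tool_pos'],s['qpos'],s['time'])
print(proj(ci,[(.489,-.131,.112),(.489,-.131,.066),(.484,-.007,.073)]))
np.save('pics/w2.npy',{k:np.array(v) for k,v in ci.items() if k in('intrinsics','dist_coeffs','R','t')},allow_pickle=True)
cv2.imwrite('pics/w2full.png',im)
u,v=proj(ci,[(.489,-.131,.066)])[0].astype(int);x0,y0=max(u-100,0),max(v-75,0);print(x0,y0)
cv2.imwrite('pics/w2.png',cv2.resize(im[y0:y0+150,x0:x0+200],None,fx=4,fy=4,interpolation=cv2.INTER_CUBIC))
```

```text
[ 0.46581295 -0.11513658  0.26280676] [-2.66945513e-01  1.49580978e-01  1.71375419e+00  1.03806394e-03
  1.27990023e+00 -1.37424626e+00] 2.2
[[246.5513985  197.60432859]
 [247.10047351 182.72361111]
 [353.74309793 128.71102234]]
147 107
```

View pics/w2.png

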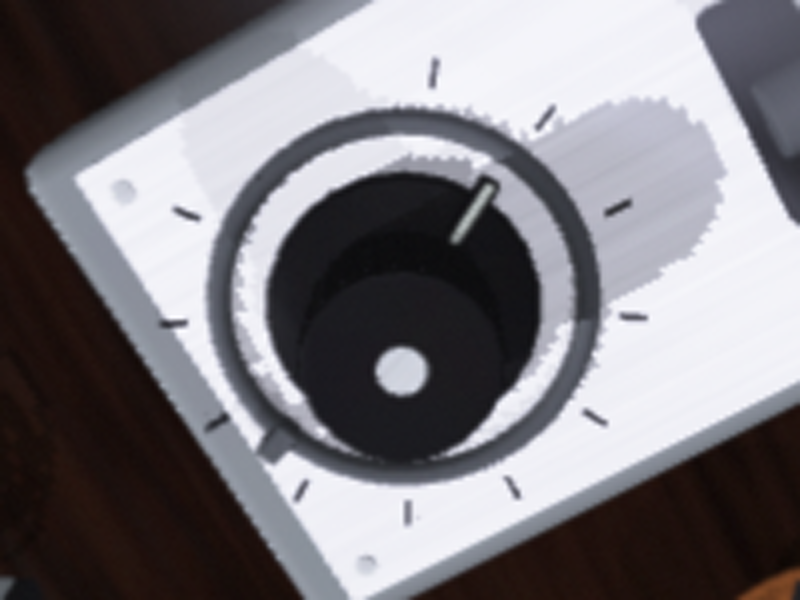

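The picture shows the pointer tip at crop (490,182), the tab at (275,445) and the collar's outer edge spanning (208–600, 107–484). Next I'll convert these to angles.

```bash
cat >> h.py <<'E'
from scipy.optimize import least_squares
def circ(P):
    f=lambda q:np.hypot(P[:,0]-q[0],P[:,1]-q[1])-q[2]
    r=least_squares(f,[*P[:,:2].mean(0),.05]); return r.x,abs(r.fun).max()
E
python3 - <<'E'
from h import *
ci=np.load('pics/w2.npy',allow_pickle=True).item()
f=lambda p,z:onz(ci,(147+(p[0]+.5)/4-.5,107+(p[1]+.5)/4-.5),z)
O=np.array([f(p,.064) for p in [(208,290),(600,285),(405,107),(405,484),(270,160),(545,160)]])
c,e=circ(O);print(c,e)
cap=f((402,371),.112);print('cap',cap)
p1=f((490,182),.070);p0=f((455,242),.0715)
t=f((275,443),.072); ti=f((287,432),.072)
for n,q in (('ptr',p1),('ptr in',p0),('tab',t),('tabin',ti)):
    d=q[:2]-c[:2]; print(n,q,np.hypot(*d),np.arctan2(d[1],d[0]),'val',(2.5+.051-np.arctan2(d[1],d[0]))%(2*np.pi))
E
```

```text
[ 0.48999303 -0.13049785  0.05404789] 0.0006190447709295485
cap [ 0.49086297 -0.1313274   0.112     ]
ptr [ 0.46817859 -0.09465328  0.07      ] 0.041960728849645454 2.117503878291159 val 0.4334961217088411
ptr in [ 0.47826265 -0.10980882  0.0715    ] 0.023783133733714754 2.0865867846262303 val 0.4644132153737699
tab [ 0.50762222 -0.17985076  0.072     ] 0.05240704384238433 -1.2277158630772418 val 3.7787158630772417
tabin [ 0.50618978 -0.1752781   0.072     ] 0.04761938836588366 -1.2237420006006745 val 3.774742000600675
```

Request:
{"name": "carry_out", "arguments": {
  "deltas": [
    [85,-0.73,-0.08,0,0],
    [85,0,0,0.3,-1],
    [85,0,0,0.6,-1],
    [85,0,0,0.6,-1],
    [85,0,0,0.6,-1],
    [85,0,0,0.3,0],
    [85,0,0,0,0],
    [85,0,0,0,0]
  ]
}}

```text
time: 2.87
tool_pos: [0.4905, -0.1305, 0.1672]
eef_rot: [[-0.999, 0.043, -0.001], [0.043, 0.999, 0.001], [0.001, 0.001, -1.0]]
wrist_force: [-0.2, 0.3, -0.0]
opening: 0.0847
gripper_force: 0.0
```

Run:
```python
from h import *
s=bot.observe(); p=s['tool_pos'];R=np.array(s['eef_rot']);print(p,s['qpos'],R.T@(np.array([.4905,-.131,.080])-p)/.04)
```

```text
[ 0.49045599 -0.1304517   0.16721281] [-2.82918472e-01  2.67081547e-01  1.81383506e+00  5.38787972e-04
  1.06198638e+00 -1.81067227e+00] [-0.00422422 -0.01532155  2.18030574]
```

Request:
{"name": "carry_out", "arguments": {
  "deltas": [
    [85,0,0,0.7,0],
    [85,0,0,0.7,0],
    [85,0,0,0.5,0],
    [85,0,0,0.28,0],
    [60,0,0,0,0],
    [46,0,0,0,0],
    [40,0,0,0,0],
    [40,0,0,0,0]
  ],
  "squeeze": 50
}}

```text
time: 3.53
tool_pos: [0.4922, -0.1319, 0.0822]
eef_rot: [[-0.999, 0.045, 0.004], [0.045, 0.999, -0.0], [-0.004, -0.0, -1.0]]
wrist_force: [0.3, 0.7, 3.5]
opening: 0.0485
gripper_force: 51.2
```

Request:
{"name": "carry_out", "arguments": {
  "deltas": [
    [40,0,0,0,0],
    [40,0,0,0,0],
    [40,0,0,0,0],
    [40,0,0,0,0]
  ]
}}

```text
time: 3.87
tool_pos: [0.4922, -0.132, 0.0822]
eef_rot: [[-0.999, 0.045, 0.004], [0.045, 0.999, -0.0], [-0.004, -0.0, -1.0]]
wrist_force: [-0.1, 2.2, 6.6]
opening: 0.0487
gripper_force: 51.4
```

Request:
{"name": "carry_out", "arguments": {
  "deltas": [
    [40,0,0,0,0.5],
    [40,0,0,0,0.8],
    [40,0,0,0,0.8],
    [40,0,0,0,0.8],
    [40,0,0,0,0.8],
    [40,0,0,0,0.8],
    [40,0,0,0,0.5],
    [40,0,0,0,0]
  ]
}}

```text
time: 4.53
tool_pos: [0.4919, -0.1329, 0.0822]
eef_rot: [[-0.842, 0.539, 0.004], [0.539, 0.842, -0.002], [-0.004, 0.0, -1.0]]
wrist_force: [-0.9, -0.8, 6.7]
opening: 0.0488
gripper_force: 51.5
```

Run:
```python
from h import *
im=bot.grab_frame('top');s=bot.observe();print(s['moment'],s['wrist_force'],s['opening'],s['qpos'])
ci=bot.camera_info('wrist');im=bot.grab_frame('wrist')
np.save('pics/w3.npy',{k:np.array(v) for k,v in ci.items() if k in('intrinsics','dist_coeffs','R','t')},allow_pickle=True)
print(proj(ci,[(.4905,-.131,.066),(.4905,-.131,.112)]))
cv2.imwrite('pics/w3.png',im)
```

```text
[-0.20761875  0.30223905 -0.0252155 ] [-1.74434947 -0.28126042  6.49346672] 0.049040609835719 [-2.85817904e-01  3.63308655e-01  1.92430489e+00 -1.23373461e-03
  8.49982325e-01 -1.28749422e+00]
[[250.60347435 234.48444983]
 [250.41899311 286.66597235]]
```

View pics/w3.png

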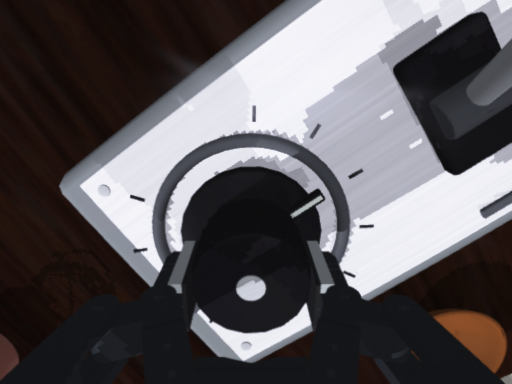

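The pointer tip is at (322,194) and keeps a fixed place relative to the gripper, so it stays visible during the turn. I'll work out its value.

Run:
```python
from h import *
ci=np.load('pics/w3.npy',allow_pickle=True).item()
O=np.array([onz(ci,p,.064) for p in [(153,215),(351,215),(251,132),(190,150),(310,150)]]);c,e=circ(O);print(c,e)
for p,z in (((322,194),.070),((292,214),.0715)):
  q=onz(ci,p,z)
  for cc in (c[:2],np.array([.4903,-.1308])):
    d=q[:2]-cc; print(np.hypot(*d),2.551-np.arctan2(d[1],d[0]))
```

```text
[ 0.4898837  -0.13003167  0.05397806] 0.00048170198300738487
0.04268412857845245 0.9583637111309815
0.04346320356737255 0.9491737763586452
0.024592606425275932 0.9700108731176547
0.025368429664976745 0.9539097041618798
```

Request:
{"name": "carry_out", "arguments": {
  "deltas": [
    [40,0,0,0,0.6],
    [40,0,0,0,0.9],
    [40,0,0,0,0.9],
    [40,0,0,0,0.9],
    [40,0,0,0,0.9],
    [40,0,0,0,0.9],
    [40,0,0,0,0.9],
    [40,0,0,0,0.9]
  ]
}}

```text
time: 5.3
tool_pos: [0.4907, -0.1336, 0.0822]
eef_rot: [[-0.274, 0.962, 0.001], [0.962, 0.274, -0.003], [-0.004, 0.0, -1.0]]
wrist_force: [-4.6, -4.1, 8.3]
opening: 0.0489
gripper_force: 51.7
```

Request:
{"name": "carry_out", "arguments": {
  "deltas": [
    [40,0,0,0,0.9],
    [40,0,0,0,0.9],
    [40,0,0,0,0.9],
    [40,0,0,0,0.9],
    [40,0,0,0,0.9],
    [40,0,0,0,0.9],
    [40,0,0,0,0.9],
    [40,0,0,0,0.9]
  ]
}}

```text
time: 5.97
tool_pos: [0.4894, -0.1334, 0.0821]
eef_rot: [[0.459, 0.888, -0.002], [0.888, -0.459, -0.003], [-0.003, -0.0, -1.0]]
wrist_force: [-6.7, -3.6, 11.4]
opening: 0.0484
gripper_force: 51.9
```

Request:
{"name": "carry_out", "arguments": {
  "deltas": [
    [40,0,0,0,0.9],
    [40,0,0,0,0.9],
    [40,0,0,0,0.9],
    [40,0,0,0,0.9],
    [40,0,0,0,0.9],
    [40,0,0,0,0.9],
    [40,0,0,0,0.9],
    [40,0,0,0,0.6]
  ]
}}

```text
time: 6.63
tool_pos: [0.4885, -0.1325, 0.0821]
eef_rot: [[0.932, 0.363, -0.004], [0.363, -0.932, -0.001], [-0.004, -0.0, -1.0]]
wrist_force: [-8.7, -1.5, 13.8]
opening: 0.0488
gripper_force: 52.1
```

Request:
{"name": "carry_out", "arguments": {
  "deltas": [
    [40,0,0,0,0.9],
    [40,0,0,0,0.9],
    [40,0,0,0,0.9],
    [40,0,0,0,0.6],
    [40,0,0,0,0],
    [40,0,0,0,0]
  ]
}}

```text
time: 7.13
tool_pos: [0.4884, -0.1319, 0.0821]
eef_rot: [[1.0, 0.029, -0.004], [0.029, -1.0, 0.0], [-0.004, -0.0, -1.0]]
wrist_force: [-8.8, 1.1, 13.5]
opening: 0.0484
gripper_force: 52.2
```

Run:
```python
from h import *
s=bot.observe();print(s['moment'],s['wrist_force'],s['opening'],s['qpos'])
ci=bot.camera_info('wrist');im=bot.grab_frame('wrist')
np.save('pics/w4.npy',{k:np.array(v) for k,v in ci.items() if k in('intrinsics','dist_coeffs','R','t')},allow_pickle=True)
cv2.imwrite('pics/w4.png',cv2.resize(im[100:300,120:380],None,fx=3,fy=3,interpolation=cv2.INTER_CUBIC))
```

```text
[ 0.11616036  1.48100639 -0.02017584] [-8.81267451  1.14880583 13.54833609] 0.04842974042867294 [-2.85844430e-01  3.61984927e-01  1.92700996e+00 -1.20303346e-03
  8.56433805e-01  1.25704394e+00]
```

View pics/w4.png

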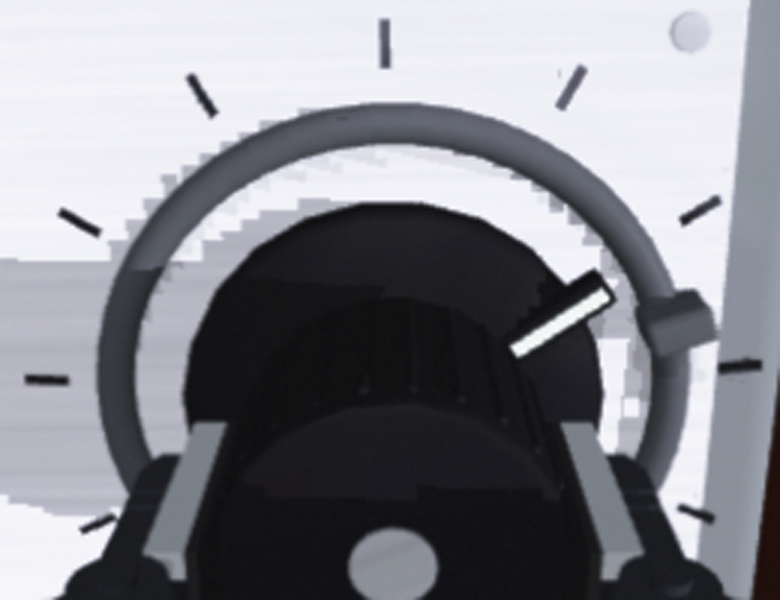

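The pointer tip is at crop (603,285) and the tab around (677,322), with about 11° to go. I'll measure both and compare with where the tab's top corners should project.

Run:
```python
from h import *
ci=np.load('pics/w4.npy',allow_pickle=True).item()
un=lambda p:(120+(p[0]+.5)/3-.5,100+(p[1]+.5)/3-.5)
O=np.array([onz(ci,un(p),.064) for p in [(98,370),(690,385),(393,102),(200,170),(590,170),(125,270)]]);c,e=circ(O);print(c,e)
c=c[:2]
for n,p,z in (('ptr',(603,283),.070),('ptrin',(515,350),.0715),('tab top if lower facet',(684,337),.072),('tab top if upper facet',(676,310),.072)):
    d=onz(ci,un(p),z)[:2]-c; print(n,np.hypot(*d),2.551-np.arctan2(d[1],d[0])+(0 if np.arctan2(d[1],d[0])<0 else -2*np.pi))
for v in (3.7,3.77,3.84):
    a=2.551-v; r=np.array([np.cos(a),np.sin(a)]);n=np.array([-r[1],r[0]])
    X=[[*(c+r*R+n*w),z] for z in (.072,.066) for R in (.046,.058) for w in (.0035,-.0035)]
    print(v,((proj(ci,X)-[120,100])*3).round().tolist())
```

```text
[ 0.49175202 -0.13165486  0.05358801] 0.0005149106930662575
ptr 0.042547834031383444 3.480358099470517
ptrin 0.024047397119896813 3.5282171114179084
tab top if lower facet 0.05122916594239423 3.786767489505907
tab top if upper facet 0.05122623832310224 3.6839729127057774
3.7 [[641.0, 306.0], [653.0, 342.0], [709.0, 281.0], [721.0, 317.0], [632.0, 294.0], [645.0, 328.0], [699.0, 268.0], [710.0, 303.0]]
3.77 [[647.0, 323.0], [657.0, 358.0], [717.0, 301.0], [725.0, 338.0], [639.0, 309.0], [648.0, 344.0], [706.0, 289.0], [714.0, 324.0]]
3.84 [[652.0, 339.0], [659.0, 375.0], [722.0, 322.0], [728.0, 359.0], [644.0, 325.0], [650.0, 360.0], [711.0, 309.0], [717.0, 345.0]]
```

Request:
{"name": "carry_out", "arguments": {
  "deltas": [
    [40,0,0,0,0.7],
    [40,0,0,0,0.8],
    [40,0,0,0,0.7],
    [40,0,0,0,0.3],
    [40,0,0,0,0],
    [40,0,0,0,0]
  ]
}}

```text
time: 7.68
tool_pos: [0.4885, -0.1314, 0.0821]
eef_rot: [[0.973, -0.231, -0.004], [-0.231, -0.973, 0.001], [-0.004, -0.0, -1.0]]
wrist_force: [-8.5, 2.3, 14.8]
opening: 0.0485
gripper_force: 52.2
```

Run:
```python
from h import *
s=bot.observe();print(s['moment'],s['wrist_force'],s['qpos'][5])
ci=bot.camera_info('wrist');im=bot.grab_frame('wrist')
np.save('pics/w5.npy',{k:np.array(v) for k,v in ci.items() if k in('intrinsics','dist_coeffs','R','t')},allow_pickle=True)
cv2.imwrite('pics/w5full.png',im)
cv2.imwrite('pics/w5.png',cv2.resize(im[130:230,240:370],None,fx=6,fy=6,interpolation=cv2.INTER_CUBIC))
```

```text
[ 0.43846593  1.46866077 -0.05576853] [-8.51850783  2.29612788 14.7603335 ] 1.5188263509595892
```

View pics/w5.png

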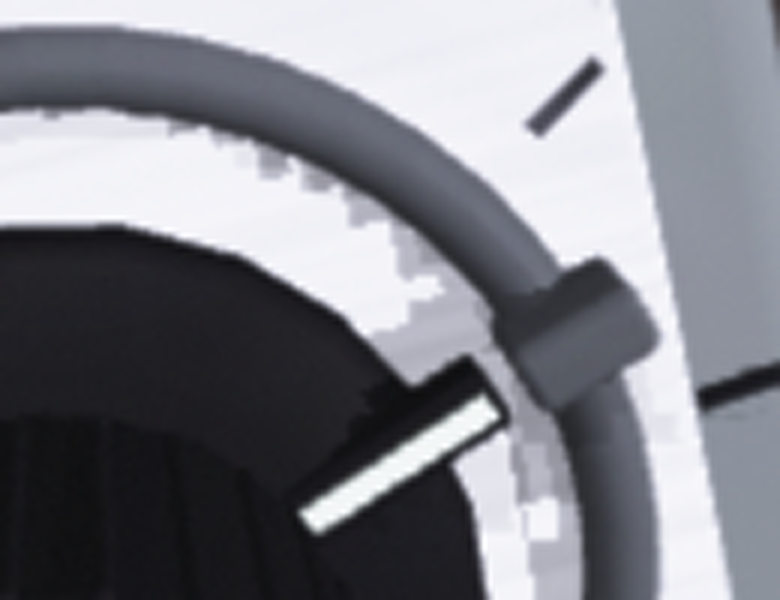

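The white line runs from (310,522) to (495,407). The tab's top face has its inner end midpoint at (536,376) and outer at (643,315), so they look nearly collinear. I'll put numbers on it.

Run:
```python
from h import *
ci=np.load('pics/w5.npy',allow_pickle=True).item()
f=lambda p,z:onz(ci,(240+(p[0]+.5)/6-.5,130+(p[1]+.5)/6-.5),z)[:2]
c=np.array([.4908,-.1311])
P=[f((310,522),.0705),f((495,407),.0705)];T=[f((536,377),.072),f((643,315),.072)]
for C in (c,c+[.001,0],c+[0,.001]):
  print([ (np.hypot(*(q-C)).round(4),round((2.551-np.arctan2(*(q-C)[::-1])),3)) for q in P+T])
a=lambda v:np.arctan2(v[1],v[0]); print('dir ptr',2.551-a(P[1]-P[0]),'dir tab',2.551-a(T[1]-T[0]),'in-in tip->tab', 2.551-a(T[1]-P[0]))
im=cv2.imread('pics/w5full.png')
```

```text
[(np.float64(0.0248), np.float64(3.792)), (np.float64(0.0432), np.float64(3.773)), (np.float64(0.0474), np.float64(3.749)), (np.float64(0.0574), np.float64(3.755))]
[(np.float64(0.0245), np.float64(3.831)), (np.float64(0.0429), np.float64(3.795)), (np.float64(0.0471), np.float64(3.769)), (np.float64(0.0571), np.float64(3.771))]
[(np.float64(0.0258), np.float64(3.805)), (np.float64(0.0442), np.float64(3.781)), (np.float64(0.0484), np.float64(3.757)), (np.float64(0.0583), np.float64(3.761))]
dir ptr 3.7470396115033093 dir tab 3.783266031169152 in-in tip->tab 3.727022544144761
```

Request:
{"name": "carry_out", "arguments": {
  "deltas": [
    [60,0,0,0,0],
    [85,0,0,0,0],
    [85,0,0,0,0],
    [85,0,0,0,0],
    [85,0,0,-0.3,0],
    [85,0,0,-0.6,0],
    [85,0,0,-0.8,0],
    [85,0,0,-0.8,0]
  ]
}}

```text
time: 8.4
tool_pos: [0.4903, -0.132, 0.1806]
eef_rot: [[0.973, -0.231, -0.002], [-0.231, -0.973, 0.001], [-0.002, -0.0, -1.0]]
wrist_force: [0.7, -0.8, -0.2]
opening: 0.0849
gripper_force: 0.0
```

Request:
{"name": "carry_out", "arguments": {
  "deltas": [
    [85,-0.5,0,-0.6,0],
    [85,-0.5,0,0,0],
    [85,-0.4,0,0,0],
    [85,0,0,0,0],
    [85,0,0,0,0]
  ]
}}

```text
time: 8.82
tool_pos: [0.4363, -0.1191, 0.2044]
eef_rot: [[0.973, -0.231, 0.001], [-0.231, -0.973, -0.0], [0.001, -0.0, -1.0]]
wrist_force: [-0.7, 0.2, -0.7]
opening: 0.0851
gripper_force: 0.0
```

Run:
```python
from h import *
ci=bot.camera_info('wrist');im=bot.grab_frame('wrist');s=bot.observe();print(s['tool_pos'],s['eef_rot'][0],s['qpos'],s['time'])
print(-np.array(ci['R']).T@np.array(ci['t']).ravel())
np.save('pics/w6.npy',{k:np.array(v) for k,v in ci.items() if k in('intrinsics','dist_coeffs','R','t')},allow_pickle=True)
cv2.imwrite('pics/w6full.png',im)
u,v=proj(ci,[(.4908,-.1311,.066)])[0];print(u,v)
x0,y0=int(max(u-65,0)),int(max(v-50,0));print(x0,y0)
cv2.imwrite('pics/w6.png',cv2.resize(im[y0:y0+100,x0:x0+130],None,fx=6,fy=6,interpolation=cv2.INTER_CUBIC))
```

```text
[ 0.43696689 -0.11933061  0.2042252 ] [ 0.97287336 -0.23133482  0.00127893] [-2.92044854e-01  1.48115635e-01  1.87000389e+00  1.03916190e-04
  1.12216580e+00  1.51215597e+00] 8.8667
[ 0.51846456 -0.13770519  0.34705012]
250.12248529310767 111.09384738249375
185 61
```

View pics/w6.png

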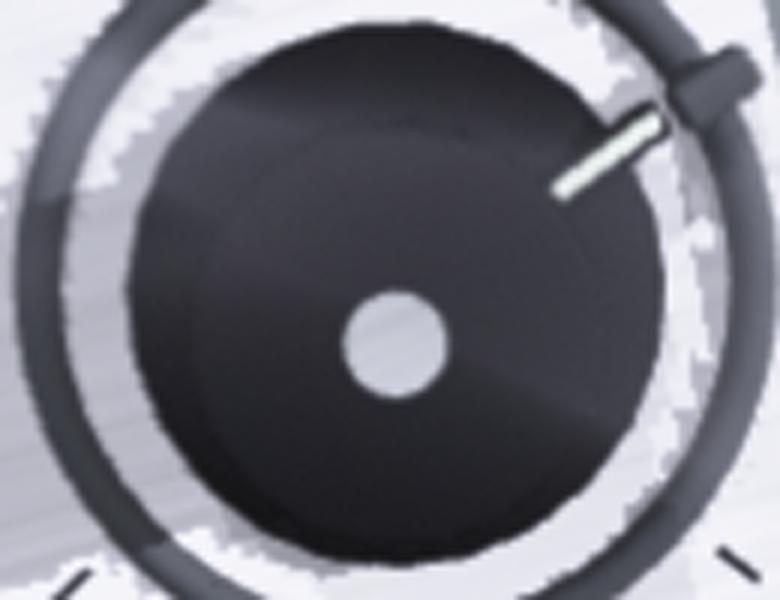

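The line runs from (560,190) to (657,122) with the tab just beyond, around (715,90), so they're within about 0.02 rad. I'll sample brightness against angle numerically in both views.

```bash
cat > meas.py <<'E'
from h import *
def prof(tag,c,yaw=.051,show=True):
    ci=np.load(f'pics/{tag}.npy',allow_pickle=True).item()
    g=cv2.cvtColor(cv2.imread(f'pics/{tag}full.png'),cv2.COLOR_BGR2GRAY)
    vs=np.arange(3.58,3.97,.01)
    def S(rs,z):
        X=[[c[0]+r*np.cos(2.5+yaw-v),c[1]+r*np.sin(2.5+yaw-v),z] for r in rs for v in vs]
        p=proj(ci,X).astype(np.float32)
        return cv2.remap(g,p[:,:1],p[:,1:],cv2.INTER_LINEAR).reshape(len(rs),-1).astype(float)
    for r0,r1 in ((.03,.036),(.036,.042)):
        P=S(np.linspace(r0,r1,7),.0705).mean(0); w=np.clip(P-110,0,None); print(tag,'ptr',round((w*vs).sum()/w.sum(),4))
    for r0,r1 in ((.048,.051),(.051,.054),(.054,.0575)):
        print(' tab',r0,S(np.linspace(r0,r1,5),.072).mean(0).astype(int).tolist())
E
python3 - <<'E'
from meas import *
# collar centre from the cap's white dot and the collar rim in w6
ci=np.load('pics/w6.npy',allow_pickle=True).item()
f=lambda p,z:onz(ci,(185+(p[0]+.5)/6-.5,61+(p[1]+.5)/6-.5),z)
print(f((396,345),.112), circ(np.array([f(p,.064) for p in [(16,290),(776,290),(95,35),(90,497),(690,510),(45,160)]])))
for t in ('w5','w6'): prof(t,(.4908,-.1311))
E
```

```text
[ 0.49051431 -0.13137112  0.112     ] (array([ 0.49187197, -0.13193238,  0.05323313]), np.float64(0.0011821591599823489))
w5 ptr 3.7767
w5 ptr 3.8345
 tab 0.048 [73, 70, 67, 61, 55, 52, 52, 50, 51, 52, 56, 68, 79, 87, 91, 93, 93, 93, 92, 90, 90, 90, 88, 83, 73, 64, 62, 63, 63, 64, 65, 65, 67, 71, 74, 76, 76, 77, 77, 78]
 tab 0.051 [103, 104, 105, 105, 97, 76, 56, 51, 51, 52, 54, 63, 77, 86, 91, 95, 94, 94, 93, 93, 92, 91, 90, 92, 109, 121, 125, 129, 130, 132, 134, 139, 142, 142, 145, 147, 147, 154, 161, 161]
 tab 0.054 [215, 216, 214, 217, 209, 173, 103, 76, 69, 69, 69, 70, 80, 90, 96, 101, 101, 100, 100, 100, 101, 101, 109, 146, 210, 231, 234, 235, 235, 236, 237, 238, 238, 233, 231, 233, 231, 231, 234, 235]
w6 ptr 3.7485
w6 ptr 3.8029
 tab 0.048 [76, 76, 76, 76, 75, 75, 75, 72, 67, 61, 59, 62, 72, 83, 90, 95, 96, 95, 94, 93, 92, 91, 90, 87, 82, 78, 75, 74, 75, 75, 75, 76, 77, 78, 79, 81, 83, 85, 87, 90]
 tab 0.051 [151, 152, 151, 149, 147, 147, 146, 150, 149, 142, 122, 93, 77, 82, 91, 96, 97, 96, 95, 94, 94, 93, 91, 94, 104, 121, 135, 142, 143, 141, 140, 140, 140, 141, 145, 147, 148, 149, 152, 155]
 tab 0.054 [242, 243, 242, 242, 241, 242, 241, 243, 243, 240, 231, 195, 145, 118, 109, 109, 111, 111, 107, 106, 106, 105, 110, 125, 159, 198, 223, 234, 234, 234, 234, 234, 232, 231, 233, 234, 233, 233, 235, 234]
```

Run:
```python
from h import *
def ptr(tag,z,c=(.4908,-.1311),yaw=.051):
    ci=np.load(f'pics/{tag}.npy',allow_pickle=True).item()
    g=cv2.cvtColor(cv2.imread(f'pics/{tag}full.png'),cv2.COLOR_BGR2GRAY)
    vs=np.arange(3.6,3.92,.005); out=[]
    for r in np.arange(.028,.0441,.002):
        p=proj(ci,[[c[0]+r*np.cos(2.5+yaw-v),c[1]+r*np.sin(2.5+yaw-v),z] for v in vs]).astype(np.float32)
        s=cv2.remap(g,p[:,:1],p[:,1:],cv2.INTER_LINEAR).ravel().astype(float)
        k=np.argmax(np.where(abs(vs-3.76)<.06,s,0)); m=abs(vs-vs[k])<.06; w=np.clip(s-s[m].min()-60,0,None)*m
        out.append(round((w*vs).sum()/w.sum(),3))
    return out
for z in (.070,.0715,.073):
    for t in ('w5','w6'): print(z,t,ptr(t,z))
```

```text
0.07 w5 [np.float64(3.795), np.float64(3.79), np.float64(3.786), np.float64(3.783), np.float64(3.779), np.float64(3.777), np.float64(3.777), np.float64(3.773), np.float64(3.856)]
0.07 w6 [np.float64(3.754), np.float64(3.75), np.float64(3.752), np.float64(3.748), np.float64(3.748), np.float64(3.749), np.float64(3.746), np.float64(3.752), np.float64(3.849)]
0.0715 w5 [np.float64(3.771), np.float64(3.767), np.float64(3.765), np.float64(3.763), np.float64(3.76), np.float64(3.759), np.float64(3.761), np.float64(3.757), np.float64(3.851)]
0.0715 w6 [np.float64(3.749), np.float64(3.745), np.float64(3.747), np.float64(3.745), np.float64(3.744), np.float64(3.746), np.float64(3.742), np.float64(3.746), np.float64(3.847)]
0.073 w5 [np.float64(3.747), np.float64(3.745), np.float64(3.744), np.float64(3.743), np.float64(3.742), np.float64(3.741), np.float64(3.743), np.float64(3.742), np.float64(3.839)]
0.073 w6 [np.float64(3.745), np.float64(3.741), np.float64(3.743), np.float64(3.741), np.float64(3.74), np.float64(3.742), np.float64(3.738), np.float64(3.742), np.float64(3.843)]
```

Both views agree: the pointer is at about 3.742 and the tab at about 3.76. That is about 1°, or 0.8 mm at the tip, which is within measurement noise, so the dial is set. Next I'll shut the gripper, square it to the unit and go behind the toggle.

Request:
{"name": "carry_out", "arguments": {
  "deltas": [
    [0,0,0,0,-0.9],
    [0,0,0,0,-0.9],
    [0,0,0,0,-0.9],
    [0,-0.14,-0.55,0,0],
    [0,-0.14,-0.55,0,0],
    [0,-0.14,-0.55,0,0],
    [0,-0.14,-0.55,0,0],
    [0,-0.14,-0.55,0,0]
  ]
}}

```text
time: 9.53
tool_pos: [0.4038, -0.0098, 0.2038]
eef_rot: [[0.999, 0.049, 0.0], [0.049, -0.999, 0.0], [0.0, -0.0, -1.0]]
wrist_force: [0.5, 0.8, 0.1]
opening: -0.0
gripper_force: 0.0
```

Request:
{"name": "carry_out", "arguments": {
  "deltas": [
    [0,0,0,0,0],
    [0,0,0,0,0],
    [0,0,0,0,0]
  ]
}}

```text
time: 9.78
tool_pos: [0.4039, -0.011, 0.204]
eef_rot: [[0.999, 0.05, 0.0], [0.05, -0.999, -0.0], [0.0, 0.0, -1.0]]
wrist_force: [1.3, -0.7, 0.5]
opening: 0.0002
gripper_force: 0.0
```

Run:
```python
from h import *
s=bot.observe(); p=np.array(s['tool_pos']);R=np.array(s['eef_rot']);print(p,s['opening'],R.T@(np.array([.404,-.0104,.140])-p)/.04)
# toggle ball seen from the top and side cameras: ray crossing
ci=bot.camera_info('wrist');im=bot.grab_frame('wrist');cv2.imwrite('pics/w7full.png',im)
pb=proj(ci,[(.4437,-.0084,.1476),(.4844,-.0063,.073)]);print(pb)
```

```text
[ 0.40392307 -0.01101264  0.20398692] 0.00015166564036940997 [ 0.00207987 -0.01591278  1.59966702]
[[250.4498275  151.13599307]
 [250.26879242  80.50361634]]
```

Request:
{"name": "carry_out", "arguments": {
  "deltas": [
    [0,0,0,0.5,0],
    [0,0,0,0.6,0],
    [0,0,0,0.5,0],
    [0,0,0,0,0],
    [0,0.2,0,0,0],
    [0,0.2,0,0,0],
    [0,0.2,0,0,0],
    [0,0.2,0,0,0]
  ]
}}

```text
time: 10.5
tool_pos: [0.4363, -0.0092, 0.1412]
eef_rot: [[0.999, 0.049, 0.002], [0.049, -0.999, -0.0], [0.002, 0.0, -1.0]]
wrist_force: [-1.3, -0.3, 1.2]
opening: -0.0004
gripper_force: 1.2
```

Request:
{"name": "carry_out", "arguments": {
  "deltas": [
    [0,0.2,0,0,0],
    [0,0.2,0,0,0],
    [0,0.2,0,0,0],
    [0,0.2,0,0,0],
    [0,0.2,0,0,0],
    [0,0.2,0,0,0],
    [0,0,0,0,0],
    [0,0,0,0,0]
  ]
}}

```text
time: 11.17
tool_pos: [0.4832, -0.0066, 0.1399]
eef_rot: [[0.999, 0.049, -0.0], [0.049, -0.999, 0.0], [-0.0, -0.0, -1.0]]
wrist_force: [0.6, -0.3, 0.3]
opening: 0.0002
gripper_force: 0.0
```

Request:
{"name": "carry_out", "arguments": {
  "deltas": [
    [0,-0.3,0,0,0],
    [0,-0.5,0,0,0],
    [0,-0.6,0,0,0],
    [0,-0.6,0,-0.4,0],
    [0,0,0,-0.7,0],
    [0,0,0,-0.7,0],
    [0,0,0,-0.5,0],
    [0,0,0,0,0]
  ]
}}

```text
time: 11.83
tool_pos: [0.4048, -0.0108, 0.2362]
eef_rot: [[0.999, 0.049, 0.009], [0.049, -0.999, -0.0], [0.009, 0.001, -1.0]]
wrist_force: [0.4, 0.2, -0.3]
opening: 0.0
gripper_force: 0.0
```

Run:
```python
from h import *
ci=bot.camera_info('wrist');im=bot.grab_frame('wrist');cv2.imwrite('pics/w8.png',im)
np.save('pics/w8.npy',{k:np.array(v) for k,v in ci.items() if k in('intrinsics','dist_coeffs','R','t')},allow_pickle=True);cv2.imwrite('pics/w8full.png',im)
print(bot.observe()['tool_pos'],proj(ci,[(.4844+.0407,-.0063+.002,.1476),(.4437,-.0084,.1476)]))
from meas import prof
prof('w8',(.4908,-.1311))
```

```text
[ 0.40366855 -0.01072363  0.23399129] [[250.44772067  18.37921672]
 [250.55001035 143.37766226]]
w8 ptr nan
w8 ptr nan
 tab 0.048 [161, 162, 161, 162, 161, 161, 161, 160, 148, 121, 89, 71, 71, 78, 84, 87, 88, 88, 87, 86, 86, 85, 86, 89, 101, 119, 140, 149, 152, 153, 154, 155, 156, 157, 158, 158, 159, 159, 160, 162]
 tab 0.051 [238, 238, 239, 239, 239, 239, 239, 238, 233, 216, 174, 125, 94, 82, 85, 89, 91, 90, 90, 90, 89, 89, 90, 101, 129, 175, 216, 229, 230, 230, 229, 228, 227, 226, 225, 223, 222, 220, 219, 217]
 tab 0.054 [238, 239, 239, 239, 239, 239, 239, 239, 239, 237, 229, 202, 163, 124, 102, 96, 96, 96, 95, 96, 96, 95, 97, 100, 118, 139, 163, 168, 165, 163, 160, 157, 156, 155, 155, 154, 152, 150, 146, 132]meas.py:11: RuntimeWarning: invalid value encountered in scalar divide
  P=S(np.linspace(r0,r1,7),.0705).mean(0); w=np.clip(P-110,0,None); print(tag,'ptr',round((w*vs).sum()/w.sum(),4))
```

View pics/w8.png

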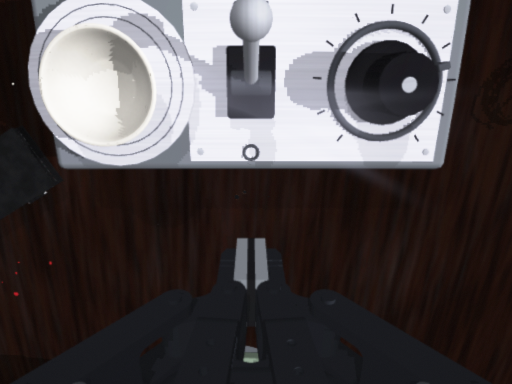

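The toggle ball is at (251,18), exactly where the full on position projects. The tab still reads about 3.76, the bowl is unmoved and the arm is clear, so I'll hand in.

```bash
python3 -c "
from workcell import bot
print(bot.hand_in())"
```

```text
the job is handed in; nothing more can be done
None
```

The job is handed in, with no verdict shown: the dial pointer is within about 1° of the index tab, the toggle is fully on, the bowl and collar look unmoved, and the arm is touching nothing.

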